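Set the light attenuator to its third click

ROBOT

A 7-joint arm with a two-finger parallel gripper is mounted at the origin on a cart in front of the work surface, level with it; the furniture and walls round the work are solid. World frame = base frame: x ahead of the robot, y to its left, z up, the work surface at z = 0. Lengths are in mm, angles in rad, forces in N, time in s.
With the tool pointing down it reaches from about 400 to 750 mm from the base axis. Payload 19.5 kg.
Tool frame: the origin (TCP) lies at the very end of the fingers, on their centre line; the grasp point (between the pads) lies 19 mm behind it (robot.grasp_offset is the z of the grasp point in the tool frame, in mm); z points along the fingers, y is the line along which they close (so a half turn about z gives the same grasp; the last joint's range is limited). The gripper opens to 85 mm and grips with 20 to 120 N. Pads are 22 mm wide; open, the fingers measure 114 mm over their backs; the gripper's body (76 mm by 85 mm) begins 54 mm behind the grasp point. The pads swing forward as they close: fully open they stand 13 mm farther back than shut.
Start: joints at [-1.178, 0.707, -0.028, 1.485, 0.022, 0.951, -0.075], TCP at [242.191, 521.477, 231.268] pointing down, gripper open.
Joint ranges: [-2.71, 2.71], [-0.32, 2.16], [-1.57, 1.52], [0, 2.45], [-1.46, 4.6], [0, 2.02], [-2.83, 2.83]. Speed limits (rad/s): [1.89, 1.89, 2.57, 2.57, 3.01, 3.01, 3.01].

INTERFACE

Orientations are given as a rotation vector (axis times angle).
In Python, from rig import robot gives the robot as it stands. Calls block until the motion is done:
- robot.move_pose(position, orientation): joint-space move of the TCP to a pose.
- robot.move_linear(position, rot=None, feed=150, guard=None): straight line of the TCP; rot=None keeps the orientation; feed is the mean speed in mm/s. With guard (N) it stops when the force on the tool has changed by that much, and returns True; else False.
- robot.movej(angles): joint-space move.
- robot.grip(opening, force=None): finger opening in mm; force is the grip in N (None keeps the last); returns when the fingers have stopped.
- robot.wait(seconds).
- robot.ik(position, orientation): joint angles nearest the present ones, or None.
- robot.read_camera(name): name is "scene" or "top"; returns a dict with "frame" (480x640x3 uint8, red, green, blue), "K" (3x3 intrinsics, pixels), "k1" (the pictures are not rectified: a ray, as slopes to the right and down, at radius r is drawn at 1 + k1 r^2 times it, then the intrinsics apply), "eye" and "attitude" of the camera in the world. Camera axes: x right, y down, z forward; pixel columns grow to the right and rows downward; lengths in mm; the calibration is good to about 2 mm. A picture is of the moment at which its call begins. There is no depth.
A pose or a line that the arm cannot do raises robot.IKError and nothing moves.
- robot.finish_job(): hands the job in; it is judged then, once.
Readings, each from a call of its own:
- robot.get_time(): time.
- robot.get_qpos(): joint angles.
- robot.get_dq(): joint speeds.
- robot.get_effort(): joint torques, N m.
- robot.get_tcp_pos(): TCP position.
- robot.get_orientation(): TCP orientation.
- robot.get_ft_force(): force on the tool from outside, world axes, zero at the start.
- robot.get_torque(): the same for the moment, N m.
- robot.get_grip_width(): finger opening in mm.
- robot.get_grip_force(): force on a finger pad.
Only numpy, scipy, OpenCV 4.12 (cv2) and the standard library are available. Lean on these libraries where they do the work, as an engineer would, in place of code of your own. Each camera call takes 0.05 s, during which the arm holds its last target. There are 200 camera calls.

TASK

Set the light attenuator on the bench: push its sliding lever with a fingertip all the way home, to the end with the light barrel, then push it back out and leave it in the third click counted from home. Never run it past the third click, only push the lever and do not grip it, and leave the attenuator itself and the things around it where they stand.

Things in the scene. Friction and masses are not known exactly. Their poses are not given: they have to be found in the camera images.
- attenuator: Loose bench instrument of 3 to 4.6 kg: white box 110 (x) x 200 (y) mm with a flat aluminium top plate 70 mm above the worktop. Origin: centre of its underside; z up. A slot runs along y in the middle of the top (x = 0); beside it on the -x side seven dark ticks, 14 mm apart, mark the lever's rest positions. Pushing over about 15 N against the lever's end stop slides the whole box along.
- barrel_end (a point): Centre of the lens at the end of the round dark light barrel (48 mm diameter, aluminium collar 54 mm, collar top 64 mm above the worktop) that sticks out 43 mm from the -y end of the box: the home end. In the attenuator's frame: x 0, y -143, z 37 mm.
- lever_head (a point): Centre of the lever's black upright blade, the part to push: 30 mm wide across the slot (x), 12 mm thick along it (y), from 4 to 41.5 mm above the top plate. This point is 21 mm above the top plate; in the attenuator's frame at x 0, y = -42 mm + joint value, z 91 mm, with the same axes.
- lever (a joint): Lever travel in m along the attenuator's +y: 0 = home (barrel end, at the stop). Seven sprung rest positions: home 0, first click 0.014, second 0.028, third 0.042, then 0.056, 0.070, 0.084. Leaving one takes about 6 N over some 6 mm; just past halfway (7 mm) it snaps ahead into the next and centres within 1 mm. It starts in or between the first and second clicks.
- beaker: Clear glass beaker, 54 mm diameter, 68 mm tall, standing loose; origin: centre of its underside. Leave it alone.
- reagent_clear: Clear reagent bottle with screw cap, 48 mm diameter, 90 mm tall, standing loose; origin: centre of its underside. Leave it alone.
- tube_rack: Perforated tube rack, 68 x 160 x 48 mm (x, y, z), loose; origin: centre of its underside. Leave it alone.
- tape_roll: Roll of masking tape lying flat, 84 mm diameter, 19 mm tall, loose; origin: centre of its underside. Leave it alone.

How it is judged (in metres and radians):
On the way:
1. the lever is pushed fully home, to the barrel end (value of joint lever below 0.003 m), for 0.2 s.
At the end, for the whole second after the job is handed in: The lever rests in its third click from home (0.042 m, within 3 mm), the attenuator stands flat within 30 mm of where it was and at rest, and the four bystanders are within 25 mm of where they were (value of joint lever between 0.039 and 0.045 m and velocity of joint lever between -0.005 and 0.005 m/s and distance of attenuator from where it was at the start of the episode below 0.03 m and linear speed of attenuator below 0.01 m/s and angle between attenuator's own z axis and vertical below 0.05 rad and distance of each of beaker, reagent_clear, tube_rack, tape_roll from where it was at the start of the episode below 0.025 m); the robot touches nothing.
It fails at once if the lever was run past the third click towards the fourth (value of joint lever above 0.05 m).
It fails at once if the lever was gripped (the fingers pressed on both its flanks at once) (contact force between the fingers and lever_c0 above 1 N and contact force between the fingers and lever_c1 above 1 N).
It fails at once if the attenuator was shoved more than 30 mm, lifted or tipped (distance of attenuator from where it was at the start of the episode above 0.03 m or height (world z) of attenuator above 0.01 m or angle between attenuator's own z axis and vertical above 0.12 rad).
It fails at once if the beaker, bottle, tube rack or tape roll was lifted or moved more than 25 mm (distance of any of beaker, reagent_clear, tube_rack, tape_roll from where it was at the start of the episode above 0.025 m).
It also fails if it takes over 64 s, if anything falls off the work surface, if the arm or the gripper's body presses on something with over 40 N, if the wrist force passes 120 N, or if a joint passes its speed limit or range.

## Working session

There is one attempt and no reset: what is moved stays moved. The work goes in short steps, each a Python script; the robot and the scene stay as the last script left them, time stands still between calls to the robot, and variables do not carry over. Pictures are saved under pics/ and viewed, at most 10 in all, crops included, and the job is handed in when it is done.

```bash
mkdir -p pics; cat > h.py <<'E'
import numpy as np, cv2
from scipy.spatial.transform import Rotation as R
from rig import robot
def att(c):
    a=np.array(c["attitude"],float)
    return a if a.shape==(3,3) else R.from_rotvec(a).as_matrix() if a.size==3 else R.from_quat(a).as_matrix()
def ray(c,u,v):
    K=np.array(c["K"]); d=cv2.undistortPoints(np.array([[[u,v]]],float),K,np.array([c["k1"],0,0,0.]))[0,0]
    return np.array(c["eye"],float),att(c)@np.array([d[0],d[1],1])
def onz(c,u,v,z):
    e,d=ray(c,u,v); return e+d*(z-e[2])/d[2]
def px(c,P):
    A=att(c); p=A.T@(np.array(P,float)-np.array(c["eye"])); s=p[:2]/p[2]; s=s*(1+c["k1"]*(s@s)); K=np.array(c["K"])
    return K[:2,:2]@s+K[:2,2]
E
python3 - <<'E'
from h import *
for n in("scene","top"):
    c=robot.read_camera(n); cv2.imwrite(f"pics/{n}0.png",c["frame"][...,::-1]); print(n,c["K"],c["k1"],c["eye"],c["attitude"])
print(robot.get_orientation(),robot.get_time())
E
```

```text
scene [[542.36041618   0.         313.18337314]
 [  0.         542.36041618 232.88707156]
 [  0.           0.           1.        ]] -0.10556720041010638 [-405.5506462  -695.58645164  621.26880096] [-1.8362753   0.87291263 -0.53090175]
top [[538.09320028   0.         319.78188702]
 [  0.         538.09320028 246.77834745]
 [  0.           0.           1.        ]] -0.12992852638119223 [ 426.40356886   34.80980405 1206.65374014] [-2.18201697  2.18064245 -0.07071776]
[-6.77639276e-01 -3.06747485e+00  1.45780803e-03] 0.1
```

View pics/scene0.png

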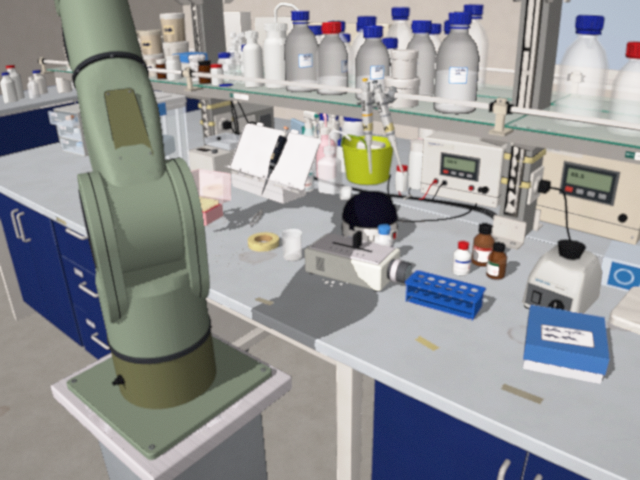

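View pics/top0.png

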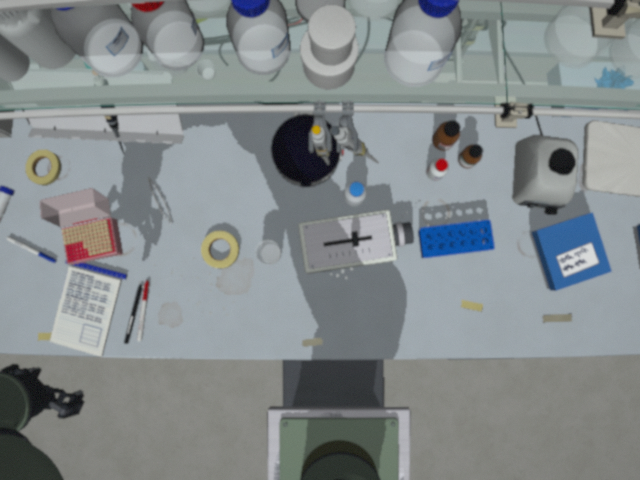

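The top view shows the attenuator around (348,241) with its barrel to the right at (403,233) and the blade near (355,239). The beaker is at (268,250), the blue-capped bottle at (357,190), the rack at (457,238) and the tape at (220,249). Next I'll enlarge the attenuator.

```bash
python3 - <<'E'
from h import *
c=robot.read_camera("top"); f=c["frame"]
cv2.imwrite("pics/t1.png",cv2.resize(f[195:285,290:420,::-1],None,fx=6,fy=6,interpolation=cv2.INTER_CUBIC))
s=robot.read_camera("scene"); g=s["frame"]
cv2.imwrite("pics/s1.png",cv2.resize(g[215:300,290:420,::-1],None,fx=6,fy=6,interpolation=cv2.INTER_CUBIC))
# plate: low-saturation bright region inside window
hsv=cv2.cvtColor(f,cv2.COLOR_RGB2HSV); print(hsv[225,340],hsv[250,300-10],hsv[260,340])
E
```

```text
[125  10 146] [104  20 143] [115  11 136]
```

View pics/t1.png

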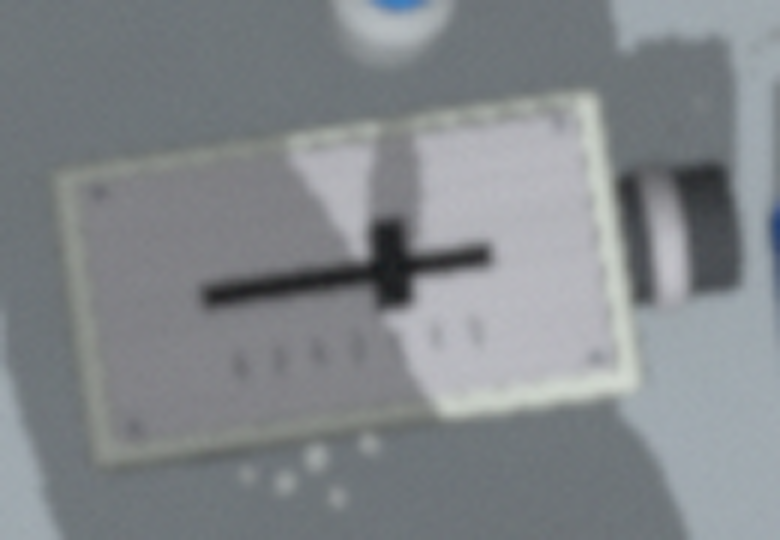

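View pics/s1.png

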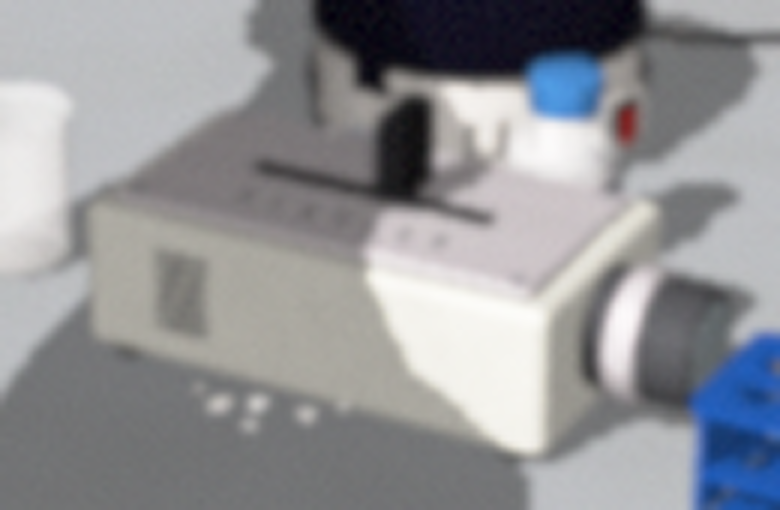

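The top crop shows the box corners at (57,172), (597,92), (637,390) and (100,462), and the blade top at about (391,262). The ticks run from x=476 (home) to x=241. I'll work out the pose, then the joint value.

```bash
python3 - <<'E'
from h import *
c=robot.read_camera("top"); s=robot.read_camera("scene")
o=lambda u,v:((u+.5)/6-.5+290,(v+.5)/6-.5+195)
q=lambda u,v:((u+.5)/6-.5+290,(v+.5)/6-.5+215)
C=np.array([onz(c,*o(*p),70) for p in[(57,172),(597,92),(637,390),(100,462)]])
print(C.round(1)); ctr=C.mean(0)[:2]
yv=(C[0]+C[3]-C[1]-C[2])[:2]; xv=(C[0]+C[1]-C[2]-C[3])[:2]
print("len",np.linalg.norm(yv)/2,np.linalg.norm(xv)/2, np.degrees(np.arctan2(-yv[0],yv[1])),np.degrees(np.arctan2(xv[1],xv[0])))
a=np.arctan2(-yv[0],yv[1]); Y=np.array([-np.sin(a),np.cos(a)]);X=np.array([np.cos(a),np.sin(a)])
loc=lambda P:((P[:2]-ctr)@X,(P[:2]-ctr)@Y)
print("ctr",ctr,a)
for n,p in dict(slotL=(205,297),slotR=(490,253)).items(): print(n,np.round(loc(onz(c,*o(*p),70)),1))
for p in[(241,363),(280,358),(318,352),(357,347),(436,335),(476,330)]: print("tick",np.round(loc(onz(c,*o(*p),70)),1))
for p in[(371,221),(404,219),(411,303),(378,306)]: print("bladetop",np.round(loc(onz(c,*o(*p),111.5)),1))
# scene: check plate near corners
for p in[(535,297),(655,205),(95,200)]: print("sc",np.round(loc(onz(s,*q(*p),70)),1))
for p in[(380,192),(415,200)]: print("sc blade base",np.round(loc(onz(s,*q(*p),74)),1))
for p in[(385,108),(425,105)]: print("sc blade top",np.round(loc(onz(s,*q(*p),111.5)),1))
w=lambda u,v,z:np.round(onz(c,u,v,z)[:2])
print("beaker",w(268,251,34),"bottlecap",w(357,188,90),"tape",w(220,249,19),"rackL",w(419,255,48),w(418,228,48))
E
```

```text
[[ 558.5   87.    70. ]
 [ 587.2 -104.8   70. ]
 [ 481.2 -118.    70. ]
 [ 455.8   71.5   70. ]]
len 192.51932857253883 105.31610835672284 8.081919950104952 7.837086265212101
ctr [520.65732705 -16.04841601] 0.14105611301194726
slotL [ 0.6 51. ]
slotR [  1.9 -51. ]
tick [-24.3  41.7]
tick [-24.5  27.9]
tick [-24.3  14.3]
tick [-24.5   0.4]
tick [-24.2 -27.8]
tick [-24.4 -42.1]
bladetop [15.2 -8.2]
bladetop [ 14.3 -19.4]
bladetop [-14.4 -17.6]
bladetop [-13.9  -6.3]
sc [-52.1 -94.3]
sc [  39.4 -101.3]
sc [-61.5  90.5]
sc blade base [-8.9 -7. ]
sc blade base [ -8.7 -22.2]
sc blade top [-11.7 -10.5]
sc blade top [ -1.9 -22.6]
beaker [502. 157.] bottlecap [631. -35.] tape [507. 265.] rackL [ 492. -172.] [ 551. -170.]
```

The frame fits well: ticks fall at ±42 mm, and the blade at y≈-13 puts the lever in the second click. I'll close the fingers and push home from the +y side.

```bash
cat >> h.py <<'E'
ctr=np.array([520.7,-16.0]); a=0.14; X=np.array([np.cos(a),np.sin(a)]); Y=np.array([-np.sin(a),np.cos(a)])
def W(x,y,z): return [*(ctr+x*X+y*Y),z]
def L(): p=robot.get_tcp_pos(); d=np.array(p[:2])-ctr; return np.round([d@X,d@Y,p[2]],1)
def ori(sg):
    x=sg*np.array([*Y,0]); z=np.array([0,0,-1.]); return R.from_matrix(np.c_[x,np.cross(z,x),z]).as_rotvec()
def F(): f=np.array(robot.get_ft_force()); return np.round([f[:2]@X,f[:2]@Y,f[2]],1)
E
python3 - <<'E'
from h import *
robot.grip(0)
js=[robot.ik(W(1,32,200),ori(s)) for s in(1,-1)]; print(js)
q=np.array(robot.get_qpos()); s=min((i for i in(0,1) if js[i] is not None),key=lambda i:np.abs(np.array(js[i])-q).max())
sg=(1,-1)[s]; open("sg","w").write(str(sg))
robot.move_pose(W(1,32,200),ori(sg)); robot.move_linear(W(1,32,86)); robot.wait(.3)
print(sg,robot.get_time(),L(),F())
print(robot.move_linear(W(1,-5,86),feed=15,guard=3),L(),F(),robot.get_time())
E
```

```text
[array([-0.16538529,  0.6694629 ,  0.13259375,  1.74025804, -0.12199186,
        0.73987058,  0.16912472]), array([ 0.30761614,  0.75173181, -0.76057768,  1.72492604,  0.6298182 ,
        0.92603822,  2.56890975])]
1 4.35 [ 1.2 32.  86.4] [ 0.6 -0.5 -0.4]
True [ 0.9  2.  85.8] [0.7 2.1 0.5] 6.1333
```

```bash
python3 - <<'E'
from h import *
print(robot.move_linear(W(1,-20,86),feed=15,guard=11),L(),F())
print(robot.move_linear(W(1,-29,86),feed=8,guard=8),L(),F(),robot.get_time())
robot.wait(.4); print(L(),F())
c=robot.read_camera("top"); cv2.imwrite("pics/t2.png",cv2.resize(c["frame"][195:285,290:420,::-1],None,fx=6,fy=6,interpolation=cv2.INTER_CUBIC))
E
```

```text
True [ 0.8 -3.4 85.5] [0.7 4.7 4.9]
True [ 0.8 -1.5 85.4] [-0.1  4.6  3. ] 7.225
[ 0.8 -1.3 85.4] [-0.6  5.   3.6]
```

View pics/t2.png

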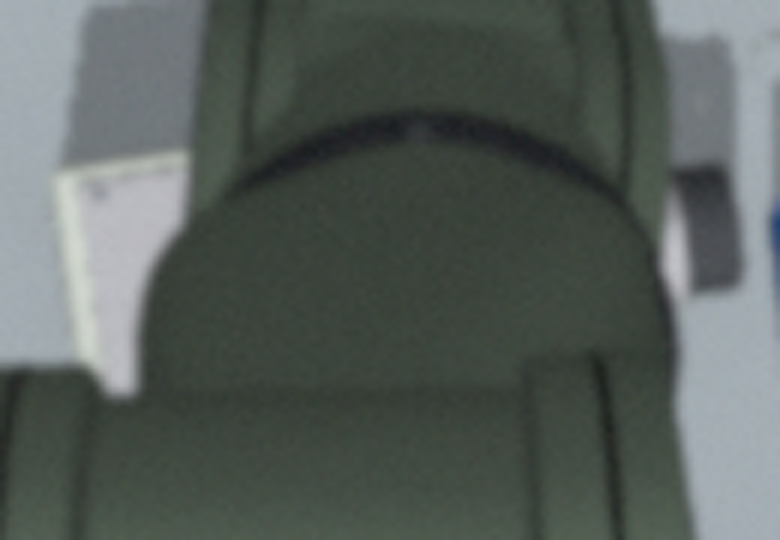

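The arm hides the lever from above, though the box hasn't moved. I'll keep pushing in small steps and watch the force.

```bash
python3 - <<'E'
from h import *
for y in range(-4,-25,-3):
    g=robot.move_linear(W(1,y,86),feed=15,guard=16); robot.wait(.05); print(y,g,L(),F(),round(robot.get_time(),1))
    if abs(F()[1])>12: break
E
```

```text
-4 False [ 0.8 -2.9 85.9] [-0.8 10.8  2. ] 8.0
-7 False [ 0.9 -7.4 85.9] [ 0.3 -0.1  0.2] 8.4
-10 False [  1.  -10.1  86. ] [ 0.4  0.5 -0.5] 8.8
-13 False [  1.  -12.8  86. ] [0.4 3.8 0. ] 9.2
-16 False [  1.  -15.7  86. ] [0.3 5.5 0.5] 9.6
-19 False [  1.  -17.6  86. ] [ 0.5 14.6  2.4] 10.0
```

```bash
python3 - <<'E'
from h import *
for y in (-20,-21.5,-23,-24,-25,-26,-27,-28):
    g=robot.move_linear(W(1,y,86),feed=12,guard=18); robot.wait(.1); f=F(); print(y,g,L(),f,round(robot.get_time(),1))
    if y<-22 and f[1]>8: break
robot.wait(.3); print(L(),F())
E
```

```text
-20 False [  1.  -17.6  85.9] [-0.  20.1  3.5] 10.4
-21.5 False [  1.  -18.9  85.9] [ 0.1 20.5  2.8] 10.8
-23 False [  1.  -20.4  85.9] [ 0.7 19.2  1.8] 11.1
[  1.  -20.6  85.9] [-0.2 18.7  1.9]
```

The steady force of about 20 N suggests either a stiff detent or the box sliding, so I'll back off and look.

```bash
cat > look.py <<'E'
from h import *; import sys
sg=int(open("sg").read())
p=L(); robot.move_linear(W(1,p[1]+4,86),feed=60); robot.move_linear(W(1,p[1]+4,150))
robot.move_pose([470,330,250],ori(sg)); 
c=robot.read_camera("top"); cv2.imwrite(f"pics/{sys.argv[1]}.png",cv2.resize(c["frame"][195:285,290:420,::-1],None,fx=6,fy=6,interpolation=cv2.INTER_CUBIC)); print(robot.get_time(),F())
E
python3 look.py t3
```

```text
13.7333 [ 0.1 -0.4  0.2]
```

View pics/t3.png

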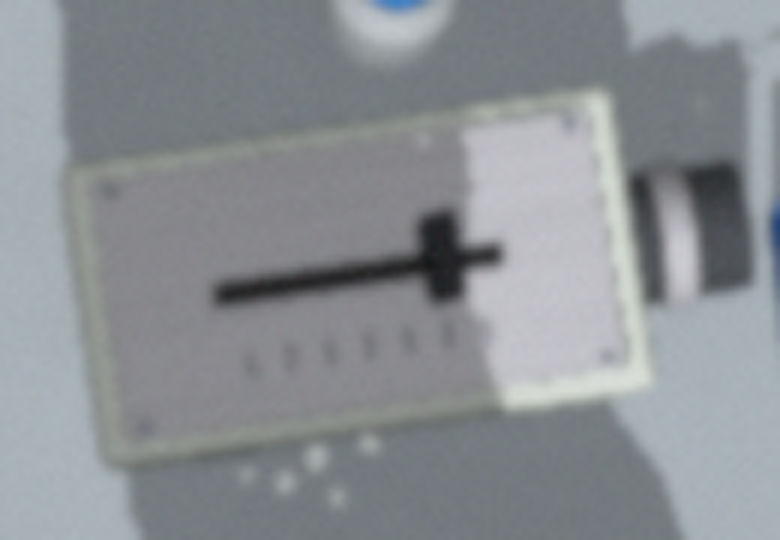

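Since the first look, the box has slid about 11 px (4 mm) and the lever now sits in the first click. I'll re-measure, then push at a higher contact height while logging force.

```bash
python3 - <<'E'
from h import *
c=robot.read_camera("top")
o=lambda u,v:((u+.5)/6-.5+290,(v+.5)/6-.5+195)
loc=lambda P:np.round(((P[:2]-ctr)@X,(P[:2]-ctr)@Y),1)
print("grip",robot.get_grip_width())
C=np.array([onz(c,*o(*p),70) for p in[(67,170),(608,92),(651,387),(110,463)]]);print("ctr",loc(C.mean(0)))
for p in[(252,363),(291,357),(448,335),(487,329)]: print("tick",loc(onz(c,*o(*p),70)))
for p in[(420,215),(455,210),(462,297),(429,300)]: print("bt",loc(onz(c,*o(*p),111.5)))
sg=1; D=-4.0; z=95
robot.move_pose(W(1,D+8,150),ori(sg)); robot.move_linear(W(1,D+8,z)); robot.wait(.1);print(L(),F())
for y in (-8,-10,-12,-13,-14,-15,-16,-17,-18,-20,-22):
    g=robot.move_linear(W(1,D+y,z),feed=20,guard=16); f=F(); print(y,g,L()-[0,D,0],f,round(robot.get_time(),1))
    if f[1]>11: break
E
```

```text
grip 0.1937872605356276
ctr [-0.3 -4. ]
tick [-24.9  37.8]
tick [-24.8  23.9]
tick [-24.8 -32.1]
tick [-24.6 -46. ]
bt [ 14.9 -25. ]
bt [ 14.9 -37.1]
bt [-14.9 -35.2]
bt [-14.3 -23.9]
[ 1.5  4.2 96. ] [-0.3  0.1 -0. ]
-8 False [ 1.  -7.9 95. ] [ 0.2  0.5 -0.9] 16.7
-10 False [  1.  -10.1  95. ] [-0.1  0.   0.3] 16.9
-12 False [  1. -12.  95.] [-0.2  1.6 -0.1] 17.2
-13 False [  1.  -12.7  95. ] [0.4 4.7 0.3] 17.4
-14 False [  1.  -13.7  95. ] [0.3 4.7 0.1] 17.7
-15 False [  1.  -14.7  95. ] [0.3 4.9 0.4] 17.9
-16 False [  1.  -15.7  95. ] [ 0.2  5.2 -0.1] 18.2
-17 False [  1.  -16.9  95. ] [ 0.4  4.8 -0.6] 18.4
-18 False [  1.  -18.4  95. ] [ 0.7  0.6 -1.5] 18.7
-20 False [  0.9 -20.5  95. ] [-0.2 -1.  -0.8] 18.9
-22 False [  1.  -22.2  95. ] [-0.4 -1.   0.1] 19.2
```

At z=95 it snapped at about 5 N, so the low contact height was the problem. Next I'll confirm it's at home, then look.

```bash
python3 - <<'E'
from h import *
D=-4
for y in (-23.5,-24.5,-25.2,-25.7,-26.2,-26.7):
    robot.move_linear(W(1,D+y,95),feed=20,guard=10); f=F(); print(y,L()-[0,D,0],f)
    if f[1]>7: break
robot.wait(.3); print(F(),L()-[0,D,0],robot.get_time())
E
sed -i 's/,86)/,95)/' look.py; python3 look.py t4
```

```text
-23.5 [  1.  -23.6  95. ] [ 1.2  0.1 -0.1]
-24.5 [  1.  -24.5  95. ] [0.  1.3 0. ]
-25.2 [  1.  -25.2  95. ] [-0.   0.7  0.1]
-25.7 [  1.  -25.8  95. ] [0.4 0.4 0.2]
-26.2 [  1.  -26.1  95. ] [-0.1  1.5  0.2]
-26.7 [  1.  -26.4  95. ] [-0.2  4.3  1. ]
[0.6 5.4 0.6] [  1.  -26.4  95. ] 21.0
23.2667 [ 0.6 -1.3  0. ]
```

View pics/t4.png

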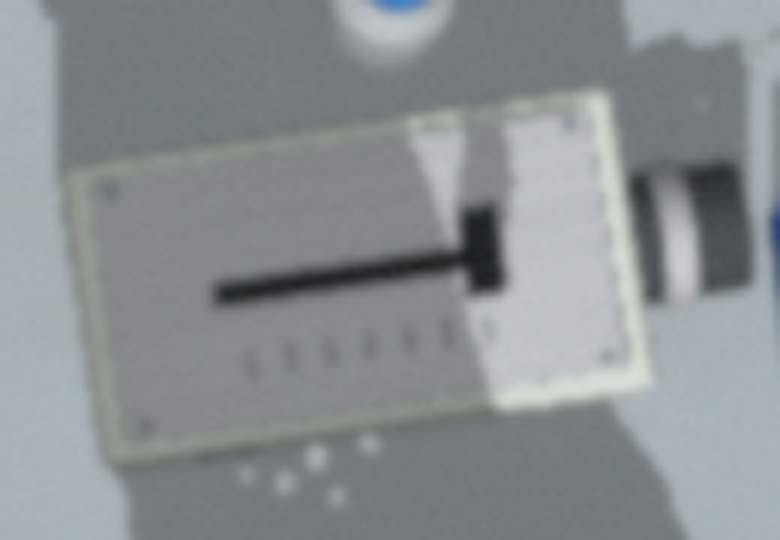

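The blade is at the home end of the slot, (483,250), and the box hasn't moved any further. Next I'll push back out from the barrel side.

```bash
python3 - <<'E'
from h import *
D=-4; z=95
robot.move_pose(W(1,D-20,180),ori(1)); robot.move_pose(W(1,D-74,150),ori(1)); robot.move_linear(W(1,D-74,z)); robot.wait(.1); print(L(),F(),robot.get_time())
def go(ys,feed):
    for y in ys:
        g=robot.move_linear(W(1,D+y,z),feed=feed,guard=13); f=F(); print(y,g,"j",round(L()[1]-D+57.7,1),f,round(robot.get_time(),1))
        if g or f[1]<-10: return
go([-62,-58,-56,-54,-52,-50,-48,-44,-40,-38,-36,-34,-30],20)
E
```

```text
[  1.6 -77.8  96.2] [-0.4  0.1  0.3] 25.6583
-62 False j -4.4 [ 0.9 -0.1 -0.3] 26.4
-58 False j -0.6 [-1.  -4.3 -0.7] 26.8
-56 False j 1.3 [-1.1 -5.4 -0.5] 27.0
-54 False j 2.8 [ -0.3 -10.1  -1.3] 27.3
```

```bash
python3 - <<'E'
from h import *
D=-4; z=95
robot.wait(.1); print(L(),F())
for y in (-53,-52,-51,-50,-49,-48):
    g=robot.move_linear(W(1,D+y,z),feed=20,guard=13); f=F(); print(y,g,"y",round(L()[1]-D,1),L()[2],f,round(robot.get_time(),1))
    if f[1]<-14 or abs(f[1])<2.5: break
robot.wait(.2); print(L(),F())
E
```

```text
[  1.  -59.3  95.1] [ -0.7 -11.   -1.7]
-53 False y -55.0 95.2 [ -1.  -15.1  -0.7] 27.6
[  1.  -58.6  95.2] [ -0.6 -14.7  -0.9]
```

```bash
python3 - <<'E'
from h import *
m=np.array(robot.get_torque()); print("M local",m[:2]@X,m[:2]@Y,m[2],F(),robot.get_grip_width(),R.from_rotvec(robot.get_orientation()).as_matrix().round(3))
s=robot.read_camera("scene"); cv2.imwrite("pics/s2.png",cv2.resize(s["frame"][185:300,290:420,::-1],None,fx=5,fy=5,interpolation=cv2.INTER_CUBIC))
E
```

```text
M local -2.9362064199134292 0.23527050334035243 0.005504559645609752 [ -0.6 -14.7  -0.9] 0.2479002165997969 [[-0.138  0.99   0.001]
 [ 0.99   0.138 -0.002]
 [-0.002  0.001 -1.   ]]
```

View pics/s2.png

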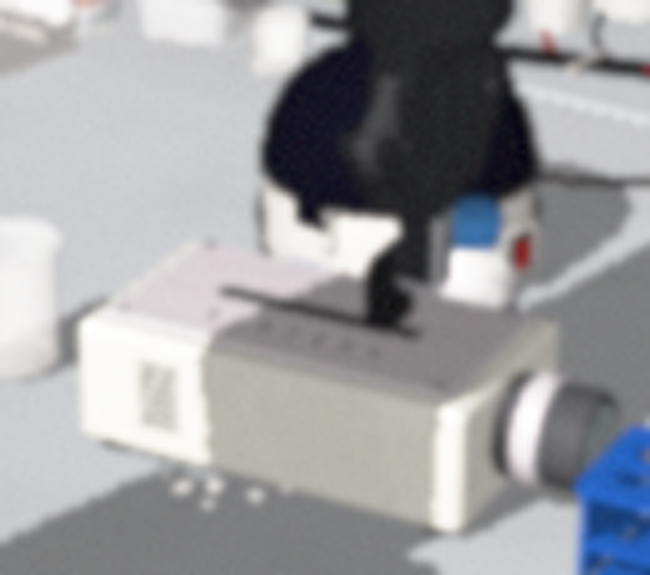

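The tip is pressing only on the blade. I'll back off and retry at a slightly greater height.

```bash
python3 - <<'E'
from h import *
D=-4; z=101
robot.move_linear(W(0,D-64,95),feed=60); robot.move_linear(W(0,D-64,z),feed=60); robot.wait(.1); print(L(),F())
for y in (-60,-59,-58,-57,-56,-55,-54,-53,-52,-51):
    g=robot.move_linear(W(0,D+y,z),feed=20,guard=16); f=F(); print(y,g,"y",round(L()[1]-D,1),L()[2],f,round(robot.get_time(),1))
    if f[1]<-11 or (y>-56 and abs(f[1])<2.5): break
E
```

```text
[ 1.000e-01 -6.780e+01  1.011e+02] [-0.  -0.7  0. ]
-60 False y -59.9 100.9 [-0.2  0.  -0.1] 28.9
-59 False y -59.3 101.0 [-0.1 -4.7 -1.1] 29.1
-58 False y -58.4 101.0 [-0.8 -4.6 -1.3] 29.4
-57 False y -57.3 101.0 [-0.6 -5.4 -0.6] 29.6
-56 False y -56.4 101.0 [-0.4 -4.4 -1.9] 29.9
-55 False y -55.3 101.0 [-0.2 -4.4 -0.8] 30.1
-54 False y -53.8 101.0 [-0.8 -1.3 -0. ] 30.4
```

It snapped to the first click at finger y≈-54.5. The next two snaps should come about 14 mm apart.

```bash
python3 - <<'E'
from h import *
D=-4; z=101
seen=False
for y in (-50,-47,-46,-45,-44,-43,-42,-41,-40,-39,-38,-37):
    g=robot.move_linear(W(0,D+y,z),feed=20,guard=16); f=F(); print(y,g,"y",round(L()[1]-D,1),L()[2],f,round(robot.get_time(),1))
    seen|=f[1]<-3
    if f[1]<-11 or (seen and y>-44 and abs(f[1])<2): break
robot.wait(.2); print(L(),F())
E
```

```text
-50 False y -49.5 101.0 [ 0.   0.5 -0.2] 30.7
-47 False y -46.8 101.0 [-0.5 -0.2  0.3] 31.0
-46 False y -46.0 101.0 [-0.6  0.1 -0. ] 31.3
-45 False y -45.4 101.0 [-0.6 -4.4  0.4] 31.5
-44 False y -44.4 101.0 [ 0.5 -5.  -0.2] 31.8
-43 False y -43.4 101.0 [-0.  -5.5 -0.4] 32.0
-42 False y -42.4 101.0 [-0.2 -5.4  1. ] 32.3
-41 False y -41.4 101.0 [-0.  -5.2 -0.2] 32.5
-40 False y -39.9 101.0 [-0.4 -2.4  0.5] 32.8
-39 False y -38.6 101.0 [ 0.3  0.2 -0.5] 33.0
[  0.  -42.8 101. ] [-0.6 -1.1 -0.1]
```

```bash
python3 - <<'E'
from h import *
D=-4; z=101
seen=False
for y in (-36,-33,-32,-31,-30,-29,-28,-27,-26.5,-26,-25.5,-25,-24.5):
    g=robot.move_linear(W(0,D+y,z),feed=15,guard=14); f=F(); print(y,g,"y",round(L()[1]-D,1),L()[2],f,round(robot.get_time(),1))
    seen|=f[1]<-3
    if f[1]<-11 or (seen and y>-29 and abs(f[1])<2.6): break
robot.wait(.2); print(L(),F())
if abs(F()[1])<2.6:
    robot.move_linear(W(0,D-45,z),feed=80); robot.move_linear(W(0,D-45,170)); robot.move_pose([470,330,250],ori(1))
    c=robot.read_camera("top"); cv2.imwrite("pics/t5.png",cv2.resize(c["frame"][195:285,290:420,::-1],None,fx=6,fy=6,interpolation=cv2.INTER_CUBIC)); print(robot.get_time())
E
```

```text
-36 False y -35.8 101.0 [0.7 0.4 0.1] 33.6
-33 False y -32.9 101.0 [0.4 0.4 0.5] 33.9
-32 False y -32.0 101.0 [0.5 0.5 0.3] 34.2
-31 False y -31.4 101.0 [ 0.6 -4.  -0.5] 34.4
-30 False y -30.4 101.0 [-1.  -5.  -0.5] 34.7
-29 False y -29.3 101.0 [ 0.4 -5.5 -0.5] 34.9
-28 False y -28.4 101.0 [-0.7 -5.  -0.1] 35.2
-27 False y -27.4 101.0 [-0.3 -5.3  0.1] 35.4
-26.5 False y -26.7 101.0 [-0.4 -4.4 -0.3] 35.7
-26 False y -25.8 101.0 [-0.3 -2.4  0.6] 35.9
[ -0.  -29.9 101. ] [-1.1 -1.6 -0.5]
38.6917
```

View pics/t5.png

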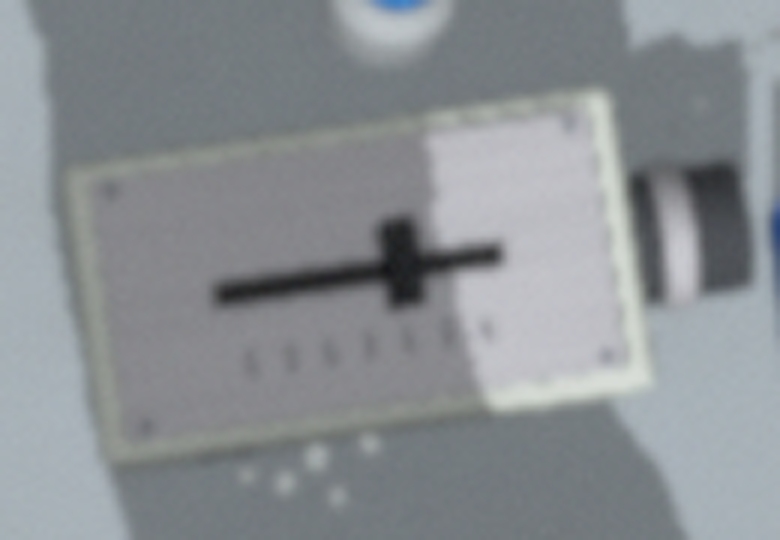

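The blade at (402,262) is still in the second click, because I stopped at the crest. I'll repeat the last push about 1 mm further.

```bash
python3 - <<'E'
from h import *
D=-4; z=101
robot.move_pose(W(0,D-45,170),ori(1)); robot.move_linear(W(0,D-45,z)); robot.wait(.1); print(L(),robot.get_time())
for y in (-33,-30,-27,-26,-25.3,-24.7,-24.2):
    g=robot.move_linear(W(0,D+y,z),feed=15,guard=14); f=F(); print(y,g,"y",round(L()[1]-D,1),f,round(robot.get_time(),1))
    if f[1]<-11 or (y>-26 and abs(f[1])<1.2): break
robot.wait(.2); print(L(),F())
robot.move_linear(W(0,D-45,z),feed=80); robot.move_linear(W(0,D-45,170)); robot.move_pose([470,330,250],ori(1))
c=robot.read_camera("top"); cv2.imwrite("pics/t6.png",cv2.resize(c["frame"][195:285,290:420,::-1],None,fx=6,fy=6,interpolation=cv2.INTER_CUBIC)); print(robot.get_time())
E
```

```text
[  0.5 -49.  102. ] 40.9083
-33 False y -33.1 [-0.9  0.5 -0. ] 41.9
-30 False y -30.4 [-1.  -5.1  0.4] 42.2
-27 False y -27.5 [-0.2 -4.5 -0.3] 42.6
-26 False y -25.9 [-1.4 -2.7  0.5] 42.8
-25.3 False y -24.9 [-0.9 -1.   0.4] 43.1
[  0.  -29.1 101. ] [-0.1  0.1 -0.2]
45.825
```

View pics/t6.png

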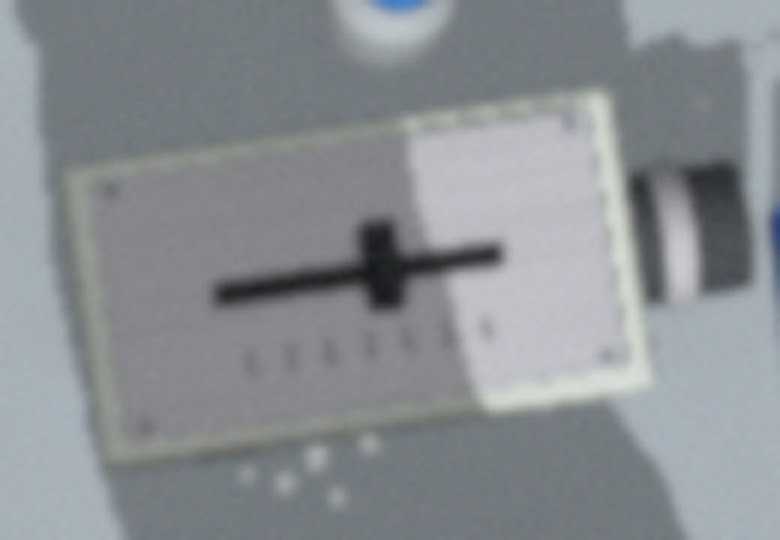

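The blade at (382,265) now sits on the crest between the second and third clicks. I'll check whether it's creeping using a dark mask, push it a few mm further to about 39 mm, and measure the result numerically.

```bash
cat > m.py <<'E'
from h import *
def blade():
    g=cv2.resize(cv2.cvtColor(robot.read_camera("top")["frame"],cv2.COLOR_RGB2GRAY)[195:285,290:420],None,fx=6,fy=6,interpolation=cv2.INTER_CUBIC)
    r=[]
    for v in (235,294):
        u=np.where(g[v,220:520]<70)[0]+220; r.append(round(u.mean(),1) if len(u) else None)
    return r,len(u)
E
python3 - <<'E'
from m import *
for f,n in (("t4",0),("t5",28),("t6",35)):
    g=cv2.imread(f"pics/{f}.png",0); print(n,[np.round(np.mean(np.where(g[v,300:520]<70)[0]+300),1) for v in (235,285)])
print(blade(),robot.get_time())
D=-4; z=101
robot.move_pose(W(0,D-40,170),ori(1)); robot.move_linear(W(0,D-40,z)); robot.wait(.1)
for y in (-28,-25,-24,-23,-22,-21):
    g=robot.move_linear(W(0,D+y,z),feed=15,guard=12); f=F(); print(y,g,"y",round(L()[1]-D,1),f,round(robot.get_time(),1))
    if f[1]<-9: break
robot.move_linear(W(0,D-40,z),feed=80); robot.move_linear(W(0,D-40,170)); robot.move_pose([470,330,250],ori(1))
print(blade()); robot.wait(.5); print(blade(),robot.get_time())
E
```

```text
0 [np.float64(479.5), np.float64(381.6)]
28 [np.float64(397.0), np.float64(359.2)]
35 [np.float64(377.0), np.float64(351.9)]
([np.float64(376.5), np.float64(296.8)], 98) 45.875
-28 False y -28.1 [-0.  -0.1  0.2] 49.0
-25 False y -24.9 [-0.4 -0.9 -0.3] 49.4
-24 False y -24.0 [-0.7 -0.4  1. ] 49.6
-23 False y -22.9 [ 0.1  0.5 -0.3] 49.9
-22 False y -22.0 [ 0.3 -0.9  0.1] 50.1
-21 False y -20.9 [-0.4  0.2  1.1] 50.4
([np.float64(358.0), np.float64(289.3)], 94)
([np.float64(358.0), np.float64(289.2)], 95) 53.4667
```

The blade column is now 358, against 479.5 at home and 397 at 28 mm. That puts the lever at about 41.5 mm and steady, which is the third click, so I'll hand in.

```bash
python3 -c "
from rig import robot; print(robot.finish_job())"
```

```text
the job is handed in; nothing more can be done
None
```

The lever was pushed fully home and back out to the third click (about 41.5 mm by camera, steady); the box slid about 4 mm on the way (limit 30 mm), nothing touched the bystanders as far as I could see though I did not re-measure them, and the job was handed in at about 53 s of the 64 s allowed, with no verdict returned.

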